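Return the canister set to its tray in order of size

ROBOT

A 6-joint arm with a two-finger parallel gripper is mounted at the origin on a cart in front of the work surface, level with it; the furniture and walls round the work are solid. World frame = base frame: x ahead of the robot, y to its left, z up, the work surface at z = 0. Lengths are in m, angles in degrees, forces in N, time in s.
With the tool pointing down it reaches from about 0.4 to 0.825 m from the base axis. Payload 7 kg.
Tool frame: the origin (TCP) lies midway between the tips of the shut fingers; the grasp point (between the pads) lies 19 mm behind it; z points along the fingers, y is the line along which they close (so a half turn about z gives the same grasp; the last joint's range is limited). The gripper opens to 88 mm and grips with 3 to 60 N. Pads are 19 mm wide; open, the fingers measure 130 mm over their backs; the gripper's body (78 mm by 193 mm) begins 47 mm behind the grasp point.
Start: joints at [-58.207, 20.546, 0.682, 0, -70.136, -16.507], TCP at [0.178, -0.651, 0.193] pointing down, gripper open.
Joint ranges: [-176.03, 176.03], [-82.01, 121.73], [-58.28, 71.71], [-173.87, 95.51], [-174.79, -0.11], [-173.66, 173.66]. Speed limits (degrees/s): [136.94, 136.94, 172.46, 180, 180, 180].

INTERFACE

Orientations are given as [roll, pitch, yaw] about the fixed x, y, z axes, in that order (R = Rz(yaw) Ry(pitch) Rx(roll)).
In Python, from plant import r gives the robot as it stands. The module is installed in compiled form; this text tells all that it offers.
- The arm moves only by the tool play_rows, never from a script. Its argument "rows" is a list of rows, each an object with "slide": the shift along the tool's x, y, z as a fraction of full scale, a list of three; "delta_rot": the turn, a rotation vector about the tool's x, y, z as a fraction of full scale, a list of three; "fingers": the opening, from -1 (shut) to 1 (fully open). In form: [{"slide": [x, y, z], "delta_rot": [rx, ry, rz], "fingers": fingers}, ...]. A call has 1 to 8 rows; each row shifts and turns the commanded pose from where the row before left it, along the tool's axes as they then stand; what a row does not reach is not made up. Full scale, the value 1, is 0.15 m for a shift and 0.08 rad for a turn. A row lasts 1/8 s, in which the tool goes at most 62.5 mm and 10.7 degrees, less where a joint would pass 70% of its speed; a pose out of reach is approached as far as the arm can. A call with a number of a shift or a turn outside -1 to 1 is refused whole. A call with a gripper value outside its range is refused whole. The fingers move at their own pace and stop on an object; "squeeze" is the grip in N (left out, the last holds). Time passes only in rows, so rows that do not move let the fingers close. It gives the time, the measured TCP pose, the force, the opening and the grip force at its end, in the units of the state.
- r.get_state(): the state, without advancing time (a new reading comes with each control period).
- r.capture(name): name is "scene" or "side" or "wrist"; returns a dict with "image" (400x640x3 uint8, blue, green, red), "fx", "fy", "cx", "cy" (pixels), "R" (3x3) and "t" (3): a world point X has camera coordinates R X + t; the wrist camera has in their place "T_tool_cam" (4x4, takes a point from camera to tool coordinates, whose origin is the TCP and whose axes are the flange's). Camera axes: x right, y down, z forward; pixel columns grow to the right and rows downward; lengths in m; the calibration is good to about 2 mm. A picture is of the moment at which its call begins: read the wrist's pose just before it. There is no depth.
- r.close_job(): hands the job in; it is judged then, once.
The state is a dict: "time_s": time; "joints": joint angles; "qd": joint speeds; "joint_torque": joint torques, N m; "tcp_pos": TCP position; "eef_rot": TCP orientation; "contact_force": force on the tool from outside, world axes, zero at the start; "moment": the same for the moment, N m; "gripper_width": finger opening in m; "gripper_force": force on a finger pad.
Only numpy, scipy, OpenCV 4.12 (cv2) and the standard library are available. Lean on these libraries where they do the work, as an engineer would, in place of code of your own. Each camera call takes 0.05 s, during which the arm holds its last target. There are 200 camera calls.

TASK

Put the four steel storage canisters back in their wooden tray, each standing upright in the round recess made for it, so that the set stands in a row from the biggest to the smallest and every one sits right down on the floor of its recess. Keep the canisters upright all the time, and leave the mug and the mill where they are.

Things in the scene. Friction and masses are not known exactly. Their poses are not given: they have to be found in the camera images.
- canister_1: the biggest canister, loose: upright steel cylinder 64 mm in diameter with a fixed push-in wooden lid; 116 mm high to the top of the lid, plus a wooden knob 12 mm high; about 0.3 to 0.6 kg. The steel side (to grip) is straight from 6 to 104 mm above the underside; the lowest 6 mm taper in by 4 mm all round. Origin: centre of the underside; z up.
- canister_2: the second biggest canister, loose: as canister_1, 55 mm in diameter, 98 mm high to the top of the lid plus 12 mm knob, steel side straight from 6 to 86 mm. Mass about 0.2 to 0.45 kg. Origin: centre of the underside; z up.
- canister_3: the third canister, loose: as canister_1, 46 mm in diameter, 82 mm high to the top of the lid plus 12 mm knob, steel side straight from 6 to 70 mm. Mass about 0.15 to 0.3 kg. Origin: centre of the underside; z up.
- canister_4: the smallest canister, loose: as canister_1, 37 mm in diameter, 68 mm high to the top of the lid plus 12 mm knob, steel side straight from 6 to 56 mm. Mass about 0.1 to 0.2 kg. Origin: centre of the underside; z up.
- recess_1: the biggest of four round recesses, in a row in a wooden tray (fixed flat block 274 x 96 mm, top 20 mm above the worktop, lying at any angle); fits canister_1: bore 69 mm with a 4 mm bevel round the mouth, 10 mm deep. Origin: centre of its cork-lined floor, 10 mm above the worktop, 44 mm from that end of the tray; z up, x along the row towards the smallest recess, y across the row.
- recess_2: the second biggest recess, for canister_2: bore 60 mm, otherwise as recess_1. Its centre is 75.5 mm from recess_1's and 66.5 mm from recess_3's. Origin: centre of its floor; axes as recess_1.
- recess_3: the third recess, for canister_3: bore 51 mm, otherwise as recess_1. Origin: centre of its floor; axes as recess_1.
- recess_4: the smallest recess, 30 mm from the other end of the tray, 57.5 mm from recess_3, for canister_4: bore 42 mm, otherwise as recess_1. Origin: centre of its floor; axes as recess_1.
- mug: bystander, loose: small white coffee mug with coloured stripes, about 60 mm across, 83 mm with its handle, 49 mm high. Origin: centre of its underside.
- mill: bystander, loose: small grey pepper mill, 44 mm in diameter, 90 mm high. Origin: centre of its underside.

How it is judged:
By the outcome, as a careful person would: the job done as asked, in the order asked, and still so for the second after the job is handed in, with the robot touching nothing.
It also fails if it takes over 128 s, if anything falls off the work surface, if the arm or the gripper's body presses on something with over 40 N, if the wrist force passes 120 N, or if a joint passes its speed limit or range.

## Working session

There is one attempt and no reset: what is moved stays moved. The work goes in short steps, Python scripts to look and compute and a tool call to move; the robot and the scene stay as the last step left them, time stands still between calls to the robot, and variables do not carry over. Pictures are saved under pics/ and viewed, at most 17 in all, crops included, and the job is handed in when it is done.

Besides the shell and the picture viewer there is one more tool, called after "Emit:" as name(argument=value, ...), one argument or row to a line, values as JSON. play_rows: Moves the arm, as the interface text tells. Shift numbers are shares of 0.15 m and turn numbers shares of 0.08 rad, none past 1 either way. Its arguments: {"type":"object","properties":{"rows":{"type":"array"},"squeeze":{"type":"number"}},"required":["rows"]}

```bash
mkdir -p pics
cat > h.py <<'E'
from plant import r
import numpy as np, cv2
from scipy.spatial.transform import Rotation as Ro
def cap(n,save=None):
    s=r.get_state(); c=r.capture(n)
    if n=="wrist":
        T=np.eye(4);T[:3,:3]=Ro.from_euler('xyz',s['eef_rot'],degrees=True).as_matrix();T[:3,3]=s['tcp_pos']
        W=T@np.array(c['T_tool_cam']); c['R']=W[:3,:3].T; c['t']=-c['R']@W[:3,3]
    c['R']=np.array(c['R']);c['t']=np.array(c['t'])
    if save: cv2.imwrite('pics/'+save,c['image'])
    return c
def ray(c,u,v,z):
    d=c['R'].T@np.array([(u-c['cx'])/c['fx'],(v-c['cy'])/c['fy'],1]); o=-c['R'].T@c['t']
    return (o+d*(z-o[2])/d[2])
def proj(c,X):
    p=c['R']@np.array(X)+c['t']; return np.array([c['fx']*p[0]/p[2]+c['cx'],c['fy']*p[1]/p[2]+c['cy']])
E
python3 - <<'E'
from h import *
s=r.get_state();print(s)
a=cap('scene','a.png');b=cap('side','b.png')
for c in(a,b):print(-c['R'].T@c['t'],c['R'][2],c['fx'])
w=r.capture('wrist');print(w['T_tool_cam'],w['fx']);cv2.imwrite('pics/w.png',w['image'])
E
```

```text
{'time_s': 0.0, 'joints': array([-5.82066906e+01,  2.05911467e+01,  6.34084763e-01, -2.08787204e-02,
       -7.01381972e+01, -1.65058937e+01]), 'qd': array([-0.02341653, -0.03164063, -0.03145373, -0.01014627,  0.13330073,
        0.07460895]), 'joint_torque': array([-1.43106317e-03, -5.82722855e+01,  2.93056816e+01,  6.99755833e+00,
        6.80639219e-03, -8.02030740e-05]), 'tcp_pos': array([ 0.17778141, -0.65058494,  0.191926  ]), 'eef_rot': array([ 1.79903090e+02, -8.24859730e-03, -1.64719687e+02]), 'contact_force': array([0.81468934, 0.55717288, 0.89178924]), 'moment': array([-0.04721953, -0.01949476,  0.04008727]), 'gripper_force': 0.0, 'gripper_width': 0.08769140759495046}
[-0.16405712  0.79338531  0.70938813] [ 0.55932755 -0.63771183 -0.52960015] 405.8445081392195
[0.16549771 0.67496684 0.54734739] [ 0.39530169 -0.7366367  -0.54872849] 397.50073665875897
[[-1.47315941e-03 -9.57044376e-01 -2.89937737e-01  7.93454534e-02]
 [ 9.99998890e-01 -1.47501453e-03 -2.12126299e-04 -2.95414609e-04]
 [-2.24648093e-04 -2.89937728e-01  9.57045487e-01 -1.90811203e-01]
 [ 0.00000000e+00  0.00000000e+00  0.00000000e+00  1.00000000e+00]] 357.36658546492595
```

View pics/a.png

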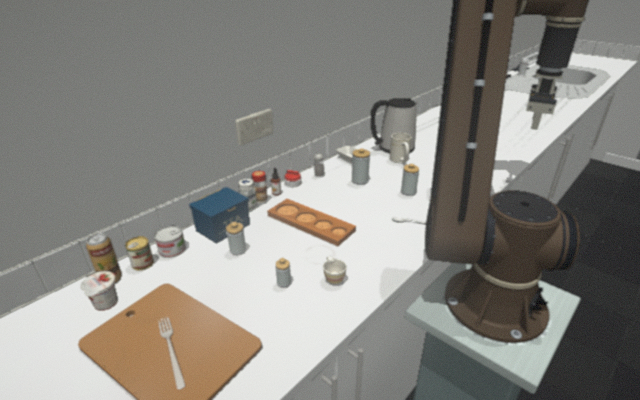

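View pics/b.png

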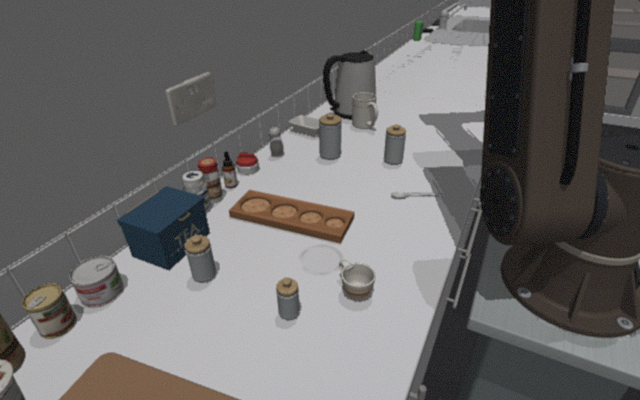

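The scene and side views both show the tray (side: 230–353, 193–238) with its biggest recess at the left end. The canisters are at side pixels (330,137), (395,145), (201,258) and (288,298). The mug is at (358,282), and the grey mill is probably at (277,142).

Run:
```python
from h import *
a=cap('scene');b=cap('side')
def tri(pa,pb):
    A=[];B=[]
    for c,p in((a,pa),(b,pb)):
        o=-c['R'].T@c['t'];d=c['R'].T@np.array([(p[0]-c['cx'])/c['fx'],(p[1]-c['cy'])/c['fy'],1]);d/=np.linalg.norm(d)
        M=np.eye(3)-np.outer(d,d);A.append(M);B.append(M@o)
    return np.linalg.solve(sum(A),sum(B))
for n,pa,pb,z in(('c1',(361,151),(330,116),.126),('c2',(411,165),(396,127),.108),('c3',(235,225),(197,238),.092),('c4',(283,262),(287,281),.078),('mug',(335,265),(358,272),.049),('mill?',(319,155),(275,130),.09)):
    print(n,tri(pa,pb).round(3),ray(a,*pa,z).round(3),ray(b,*pb,z).round(3))
for p,q in(((256,206),(288,211)),((285,213),(307,218)),((312,219),(324,226)),((335,224),(339,233))): print('rec',ray(b,*p,.012).round(3),ray(a,*q,.012).round(3))
im=cv2.resize(b['image'][90:340,170:420],None,fx=2.4,fy=2.4,interpolation=2);cv2.imwrite('pics/b2.png',im)
```

```text
c1 [ 0.616 -0.271  0.122] [ 0.608 -0.26   0.126] [ 0.615 -0.268  0.126]
c2 [ 0.441 -0.321  0.104] [ 0.437 -0.314  0.108] [ 0.438 -0.311  0.108]
c3 [0.639 0.266 0.072] [0.612 0.285 0.092] [0.622 0.279 0.092]
c4 [0.438 0.274 0.056] [0.417 0.294 0.078] [0.428 0.288 0.078]
mug [0.344 0.185 0.042] [0.338 0.193 0.049] [0.342 0.19  0.049]
mill? [ 0.77  -0.22   0.075] [ 0.747 -0.195  0.09 ] [ 0.75  -0.191  0.09 ]
rec [0.656 0.055 0.012] [0.65  0.058 0.012]
rec [0.579 0.05  0.012] [0.577 0.047 0.012]
rec [0.512 0.043 0.012] [0.508 0.044 0.012]
rec [0.458 0.037 0.012] [0.451 0.042 0.012]
```

View pics/b2.png

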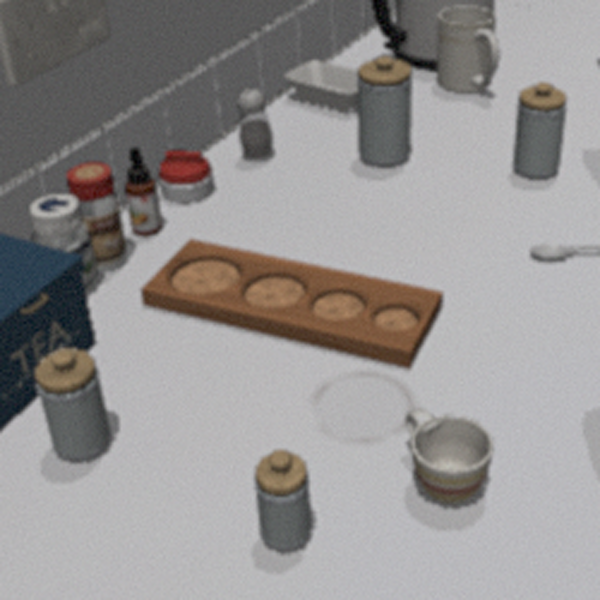

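Upscaled, the side view matches the first pass: the tray runs in -x at a yaw of about -175°, and the TEA box stands just behind canister_3. I'll turn to that yaw and move over the tray.

Emit:
play_rows(
  rows=[
    {"slide":[0,0,0],"delta_rot":[0,0,0.75],"fingers":1},
    {"slide":[0,0,0],"delta_rot":[0,0,0.75],"fingers":1},
    {"slide":[0,0,0],"delta_rot":[0,0,0.75],"fingers":1},
    {"slide":[-0.33,0.21,0],"delta_rot":[0,0,0],"fingers":1},
    {"slide":[-0.33,0.21,0],"delta_rot":[0,0,0],"fingers":1},
    {"slide":[-0.33,0.21,0],"delta_rot":[0,0,0],"fingers":1},
    {"slide":[-0.33,0.21,0],"delta_rot":[0,0,0],"fingers":1},
    {"slide":[-0.33,0.21,0],"delta_rot":[0,0,0],"fingers":1},
  ],
  squeeze=25,
)

```text
time_s: 1.25
tcp_pos: [0.4122, -0.4714, 0.193]
eef_rot: [-180.0, 0.0, -175.0]
contact_force: [0.4, -0.8, 0.6]
gripper_width: 0.0877
gripper_force: 0.0
```

Emit:
play_rows(
  rows=[
    {"slide":[-0.33,0.21,0],"delta_rot":[0,0,0],"fingers":1},
    {"slide":[-0.33,0.21,0],"delta_rot":[0,0,0],"fingers":1},
    {"slide":[-0.1,0.38,0],"delta_rot":[0,0,0],"fingers":1},
    {"slide":[-0.1,0.38,0],"delta_rot":[0,0,0],"fingers":1},
    {"slide":[-0.1,0.38,0],"delta_rot":[0,0,0],"fingers":1},
    {"slide":[-0.1,0.38,0],"delta_rot":[0,0,0],"fingers":1},
    {"slide":[-0.1,0.38,0],"delta_rot":[0,0,0],"fingers":1},
    {"slide":[-0.09,0.38,0],"delta_rot":[0,0,0],"fingers":1},
  ],
)

```text
time_s: 2.25
tcp_pos: [0.5626, -0.051, 0.193]
eef_rot: [180.0, 0.0, -175.0]
contact_force: [1.5, 0.8, -0.0]
gripper_width: 0.0877
gripper_force: 0.0
```

Emit:
play_rows(
  rows=[
    {"slide":[0,0.3,0],"delta_rot":[0,0,0],"fingers":1},
    {"slide":[0,0.3,0],"delta_rot":[0,0,0],"fingers":1},
    {"slide":[0,0,0],"delta_rot":[0,0,0],"fingers":1},
    {"slide":[0,0,0],"delta_rot":[0,0,0],"fingers":1},
  ],
)

```text
time_s: 2.75
tcp_pos: [0.5546, 0.0367, 0.1929]
eef_rot: [-180.0, -0.0, -175.0]
contact_force: [-0.1, -0.3, 0.0]
gripper_width: 0.0877
gripper_force: 0.0
```

Run:
```python
from h import *
s=r.get_state();print(s['tcp_pos'],s['eef_rot'],s['time_s'])
c=cap('wrist','w1.png')
```

```text
[0.55464489 0.03671876 0.19286937] [-1.79995559e+02 -5.56482204e-03 -1.74981304e+02] 2.75
```

View pics/w1.png

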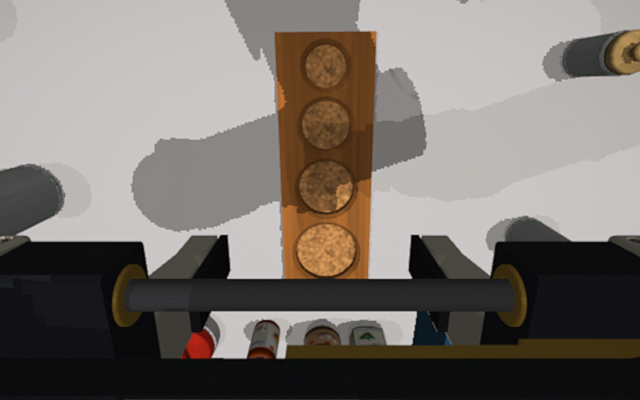

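The wrist view shows the four cork floors in a column at about (325,250), (326,186), (325,124) and (326,65). Canister_4 is at the upper right (620,52), and the left and right edges of the tray are clear.

```bash
cat >> h.py <<'E'
def fitrec(P):
    # points P (n x 2) recess 1..n -> origin & yaw with known spacing
    d=np.array([0,.0755,.142,.1995]);P=np.array(P);m=P.mean(0);dm=d-d.mean()
    v=(dm[:,None]*(P-m)).sum(0);yaw=np.arctan2(v[1],v[0]);u=v/np.linalg.norm(v)
    F=m+dm[:,None]*u; return F,np.degrees(yaw),P-F
def move(tgt,z=None):
    s=r.get_state();p=s['tcp_pos'];y=np.radians(s['eef_rot'][2]);d=np.array(tgt[:2])-p[:2]
    dx=d@[np.cos(y),np.sin(y)];dy=d@[np.sin(y),-np.cos(y)]
    print('at',p.round(4),'yaw',s['eef_rot'][2].round(2),'units',(dx/.15).round(3),(dy/.15).round(3),'' if z is None else ((p[2]-z)/.15).round(3))
E
python3 - <<'E'
from h import *
c=cap('wrist')
im=c['image'];P=[]
for (u,v) in((325,250),(326,186),(325,124),(326,65)): P.append(ray(c,u,v,.010)[:2])
print(*fitrec(P),sep='\n')
# outline check: tray edges at z=.02
print('edges',[ray(c,u,v,.02)[:2].round(4) for u,v in((276,33),(376,33))])
move((.428,.283)); print(ray(c,628,52,.078))
E
```

```text
[[0.65637328 0.05156227]
 [0.58116027 0.04498558]
 [0.51491305 0.03919287]
 [0.45763161 0.03418414]]
-175.00272260937706
[[ 0.00073211 -0.00015992]
 [-0.00025877  0.00062865]
 [-0.00021174 -0.00064605]
 [-0.0002616   0.00017732]]
edges [array([ 0.4337, -0.015 ]), array([0.4257, 0.0783])]
at [0.5547 0.0359 0.1928] yaw -175.07 units 0.7 1.714 
[0.43044224 0.27286029 0.078     ]
```

Emit:
play_rows(
  rows=[
    {"slide":[0.14,0.33,0],"delta_rot":[0,0,0],"fingers":1},
    {"slide":[0.14,0.33,0],"delta_rot":[0,0,0],"fingers":1},
    {"slide":[0.14,0.33,0],"delta_rot":[0,0,0],"fingers":1},
    {"slide":[0.14,0.33,0],"delta_rot":[0,0,0],"fingers":1},
    {"slide":[0.14,0.33,0],"delta_rot":[0,0,0],"fingers":1},
    {"slide":[0,0,0],"delta_rot":[0,0,0],"fingers":1},
    {"slide":[0,0,0],"delta_rot":[0,0,0],"fingers":1},
  ],
)

```text
time_s: 3.72
tcp_pos: [0.4289, 0.2735, 0.1928]
eef_rot: [-180.0, -0.0, -175.0]
contact_force: [0.7, -0.2, -0.6]
gripper_width: 0.0879
gripper_force: 0.0
```

```bash
cat >> h.py <<'E'
def lid(c,z,guess,rad,win=60,save=None):
    """tan lid disc near projected guess: centroid of wood-coloured blob, cast onto lid plane z"""
    u,v=proj(c,[*guess,z]); hsv=cv2.cvtColor(c['image'],cv2.COLOR_BGR2HSV)
    m=cv2.inRange(hsv,(8,70,60),(28,255,255)); m=cv2.morphologyEx(m,cv2.MORPH_CLOSE,np.ones((5,5)))
    n,l,st,ce=cv2.connectedComponentsWithStats(m); best=[(np.hypot(ce[i][0]-u,ce[i][1]-v),i) for i in range(1,n) if st[i][4]>150]
    i=min(best)[1]; ct=max(cv2.findContours((l==i).astype(np.uint8),0,1)[0],key=cv2.contourArea)
    e=cv2.fitEllipse(cv2.convexHull(ct)); p=ray(c,*e[0],z); print('lid px',np.round(e[0]),'axes',np.round(e[1]),'bbox',st[i][:4],'pos',p.round(4))
    if save: im=c['image'].copy(); cv2.ellipse(im,e,(0,255,0),1); cv2.imwrite('pics/'+save,im)
    return p[:2]
E
python3 - <<'E'
from h import *
c=cap('wrist'); p=lid(c,.068,(.43,.275),.018,save='w4.png'); move(p,.024)
E
```

```text
lid px [333. 173.] axes [37. 38.] bbox [315 155  38  37] pos [0.426  0.2858 0.068 ]
at [0.4291 0.2731 0.1928] yaw -175.09 units 0.014 0.086 1.125
```

View pics/w4.png

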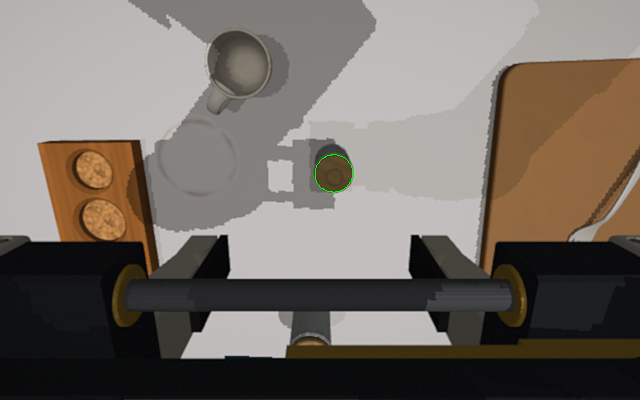

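The lid ellipse fits canister_4 at (333,173). The fingers straddle it with free space on both sides, so I'm going down to grasp it.

Emit:
play_rows(
  rows=[
    {"slide":[0.014,0.086,0],"delta_rot":[0,0,0],"fingers":1},
    {"slide":[0,0,0.25],"delta_rot":[0,0,0],"fingers":1},
    {"slide":[0,0,0.25],"delta_rot":[0,0,0],"fingers":1},
    {"slide":[0,0,0.25],"delta_rot":[0,0,0],"fingers":1},
    {"slide":[0,0,0.2],"delta_rot":[0,0,0],"fingers":1},
    {"slide":[0,0,0.125],"delta_rot":[0,0,0],"fingers":1},
    {"slide":[0,0,0.05],"delta_rot":[0,0,0],"fingers":1},
    {"slide":[0,0,0],"delta_rot":[0,0,0],"fingers":1},
  ],
  squeeze=20,
)

```text
time_s: 4.78
tcp_pos: [0.4258, 0.2866, 0.024]
eef_rot: [-180.0, -0.0, -175.1]
contact_force: [0.1, 0.3, 0.3]
gripper_width: 0.0878
gripper_force: 0.0
```

Emit:
play_rows(
  rows=[
    {"slide":[0,0,0],"delta_rot":[0,0,0],"fingers":-0.5},
    {"slide":[0,0,0],"delta_rot":[0,0,0],"fingers":-0.5},
    {"slide":[0,0,0],"delta_rot":[0,0,0],"fingers":-0.5},
    {"slide":[0,0,0],"delta_rot":[0,0,0],"fingers":-0.5},
    {"slide":[0,0,0],"delta_rot":[0,0,0],"fingers":-0.5},
    {"slide":[0,0,0],"delta_rot":[0,0,0],"fingers":-0.5},
    {"slide":[0,0,0],"delta_rot":[0,0,0],"fingers":-0.5},
    {"slide":[0,0,0],"delta_rot":[0,0,0],"fingers":-0.5},
  ],
)

```text
time_s: 5.78
tcp_pos: [0.4254, 0.2867, 0.0241]
eef_rot: [-180.0, -0.0, -175.0]
contact_force: [-0.1, -0.1, 0.7]
gripper_width: 0.0345
gripper_force: 20.0
```

Emit:
play_rows(
  rows=[
    {"slide":[0,0,-0.1],"delta_rot":[0,0,0],"fingers":-0.5},
    {"slide":[0,0,-0.2],"delta_rot":[0,0,0],"fingers":-0.5},
    {"slide":[0,0,-0.2],"delta_rot":[0,0,0],"fingers":-0.5},
    {"slide":[0,0,-0.2],"delta_rot":[0,0,0],"fingers":-0.5},
    {"slide":[0,0,0],"delta_rot":[0,0,0],"fingers":-0.5},
    {"slide":[0,0,0],"delta_rot":[0,0,0],"fingers":-0.5},
  ],
)

```text
time_s: 6.52
tcp_pos: [0.425, 0.2865, 0.129]
eef_rot: [180.0, -0.0, -175.0]
contact_force: [-0.1, -0.0, -2.0]
gripper_width: 0.0344
gripper_force: 20.0
```

Run:
```python
from h import *
c=cap('wrist','w5.png');s=r.get_state();print(s['contact_force'],s['gripper_width'])
print(proj(c,[*s['tcp_pos'][:2],s['tcp_pos'][2]+.044]),proj(c,[*s['tcp_pos'][:2],s['tcp_pos'][2]+.056]))
```

```text
[-1.44287087  0.18694709 -2.24766167] 0.03446177750425611
[319.56242788 263.88928804] [319.61674805 277.44122706]
```

View pics/w5.png

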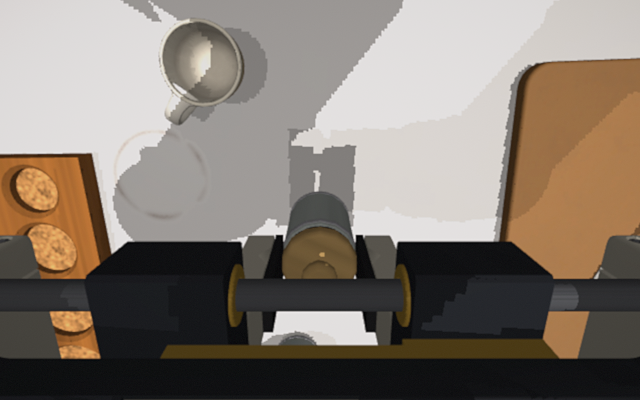

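The held canister sits upright between the pads. Its lid spans columns 284–356 and the knob is near (320,272). I'll check the fore-aft offset of the lid numerically.

```bash
cat >> h.py <<'E'
def held(hl,hg,rad):
    """offset along tool x of held canister from TCP, via front edge of lid. hl lid height, hg TCP height above underside"""
    c=cap('wrist');s=r.get_state();y=np.radians(s['eef_rot'][2]);tx=np.array([np.cos(y),np.sin(y)])
    hsv=cv2.cvtColor(c['image'],cv2.COLOR_BGR2HSV);m=cv2.inRange(hsv,(8,70,40),(28,255,255))
    z=s['tcp_pos'][2]+hl-hg
    rows=np.where(m[:,312:329].mean(1)>127)[0]; v=rows[rows>120].min()
    p=ray(c,320,v,z)[:2]; cols=np.where(m[v+25]>0)[0];cols=cols[(cols>220)&(cols<420)]
    print('front edge row',v,'tool-x of edge-rad',(p-s['tcp_pos'][:2])@tx-rad,'cols',cols.min(),cols.max())
E
python3 - <<'E'
from h import *
held(.068,.024,.0185); held(.068,.024,.017)
F=[[0.65637,0.05156],[0.58116,0.04499],[0.51491,0.03919],[0.45763,0.03418]]
move(F[3],.084)
E
```

```text
front edge row 227 tool-x of edge-rad 5.777705937312985e-05 cols 283 355
front edge row 227 tool-x of edge-rad 0.0016676245129465563 cols 283 355
at [0.425  0.2862 0.1282] yaw -175.04 units -0.072 -1.693 0.295
```

Emit:
play_rows(
  rows=[
    {"slide":[-0.013,-0.15,0],"delta_rot":[0,0,0],"fingers":-0.5},
    {"slide":[-0.013,-0.3,0],"delta_rot":[0,0,0],"fingers":-0.5},
    {"slide":[-0.013,-0.3,0],"delta_rot":[0,0,0],"fingers":-0.5},
    {"slide":[-0.013,-0.3,0],"delta_rot":[0,0,0],"fingers":-0.5},
    {"slide":[-0.013,-0.3,0],"delta_rot":[0,0,0],"fingers":-0.5},
    {"slide":[-0.013,-0.25,0],"delta_rot":[0,0,0],"fingers":-0.5},
    {"slide":[0,-0.093,0],"delta_rot":[0,0,0],"fingers":-0.5},
    {"slide":[0,0,0],"delta_rot":[0,0,0],"fingers":-0.5},
  ],
)

```text
time_s: 7.68
tcp_pos: [0.4588, 0.0337, 0.1288]
eef_rot: [-180.0, -0.0, -175.1]
contact_force: [0.2, -0.3, -1.8]
gripper_width: 0.0344
gripper_force: 20.0
```

Emit:
play_rows(
  rows=[
    {"slide":[0,0,0.15],"delta_rot":[0,0,0],"fingers":-0.5},
    {"slide":[0,0,0.2],"delta_rot":[0,0,0],"fingers":-0.5},
    {"slide":[0,0,0.12],"delta_rot":[0,0,0],"fingers":-0.5},
    {"slide":[0,0,0],"delta_rot":[0,0,0],"fingers":-0.5},
    {"slide":[0,0,0],"delta_rot":[0,0,0],"fingers":-0.5},
  ],
)

```text
time_s: 8.3
tcp_pos: [0.4597, 0.0355, 0.0593]
eef_rot: [180.0, 0.0, -175.0]
contact_force: [0.2, 1.1, -0.9]
gripper_width: 0.0344
gripper_force: 20.0
```

Run:
```python
from h import *
F=[[0.65637,0.05156],[0.58116,0.04499],[0.51491,0.03919],[0.45763,0.03418]]
move(F[3],.034); c=cap('wrist','w6.png'); cap('side','s6.png'); print(r.get_state()['contact_force'])
held(.068,.024,.0175)
```

```text
at [0.4597 0.0355 0.0593] yaw -174.97 units 0.014 -0.007 0.168
[-0.13465339 -0.0145834  -1.88965754]
front edge row 154 tool-x of edge-rad 0.033851024461392015 cols 246 388
```

View pics/w6.png

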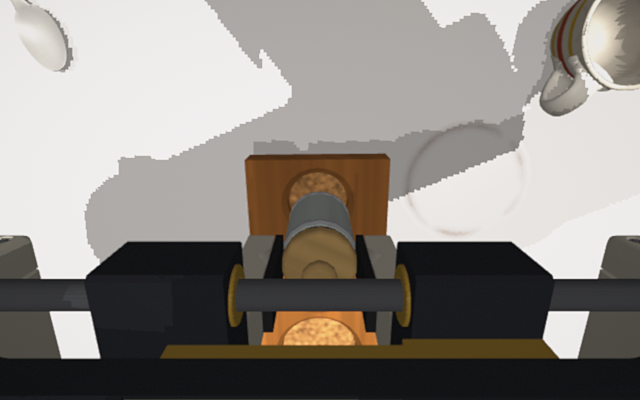

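Wrist view: canister_4 is held just above recess_4. The tray end edge is at row 155, columns 246–388, so the tray centre line sits about 2 px left of the canister. I'll use that edge to correct the position.

Run:
```python
from h import *
P=np.mean([r.get_state()['tcp_pos'] for _ in range(1)],0)
c=cap('wrist')
y=np.radians(-175);tx=np.array([np.cos(y),np.sin(y)]);ty=np.array([np.sin(y),-np.cos(y)])
a=ray(c,246.5,155.5,.02)[:2];b=ray(c,389,155,.02)[:2];m=(a+b)/2
print('width',np.linalg.norm(a-b),'recess4 rel tcp: x',(m-P[:2])@tx-.030,'y',(m-P[:2])@ty, m-.03*tx)
hsv=cv2.cvtColor(c['image'],cv2.COLOR_BGR2HSV); print([(v,*hsv[v,320]) for v in range(215,275,3)])
for rr in (.0185,.017): print(proj(c,[*(P[:2]+rr*tx),P[2]+.044]))
```

```text
width 0.09301720101853786 recess4 rel tcp: x 0.004609347880007317 y -0.0012150260905449532 [0.45527407 0.03366777]
[(215, np.uint8(50), np.uint8(9), np.uint8(87)), (218, np.uint8(0), np.uint8(0), np.uint8(76)), (221, np.uint8(150), np.uint8(2), np.uint8(105)), (224, np.uint8(53), np.uint8(9), np.uint8(119)), (227, np.uint8(18), np.uint8(135), np.uint8(87)), (230, np.uint8(18), np.uint8(125), np.uint8(98)), (233, np.uint8(18), np.uint8(128), np.uint8(120)), (236, np.uint8(18), np.uint8(129), np.uint8(128)), (239, np.uint8(18), np.uint8(127), np.uint8(124)), (242, np.uint8(18), np.uint8(125), np.uint8(120)), (245, np.uint8(19), np.uint8(129), np.uint8(113)), (248, np.uint8(18), np.uint8(127), np.uint8(116)), (251, np.uint8(18), np.uint8(126), np.uint8(119)), (254, np.uint8(18), np.uint8(127), np.uint8(122)), (257, np.uint8(18), np.uint8(126), np.uint8(123)), (260, np.uint8(18), np.uint8(133), np.uint8(92)), (263, np.uint8(19), np.uint8(126), np.uint8(95)), (266, np.uint8(18), np.uint8(125), np.uint8(112)), (269, np.uint8(18), np.uint8(129), np.uint8(117)), (272, np.uint8(18), np.uint8(127), np.uint8(116))]
[320.10435058 227.53406481]
[320.10642587 230.6704145 ]
```

Run:
```python
from h import *
c=cv2.imread('pics/w6.png');cv2.imwrite('pics/w6c.png',cv2.resize(c[145:295,235:400],None,fx=4,fy=4,interpolation=2))
```

```text
(no output)
```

View pics/w6c.png

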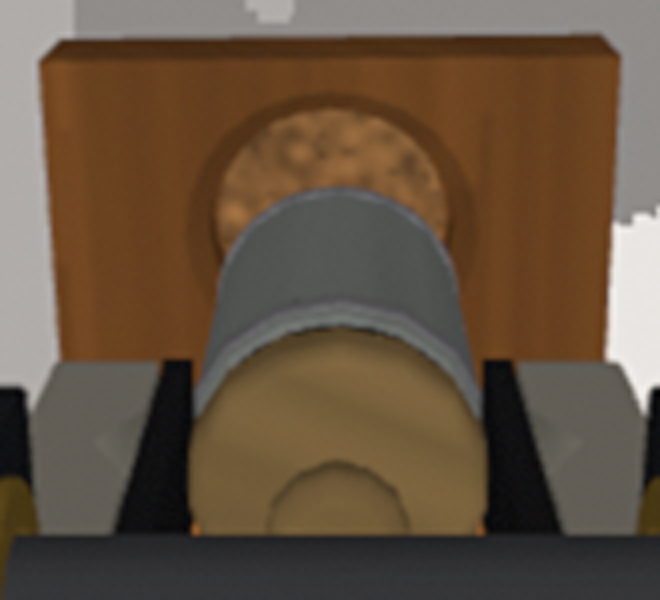

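Run:
```python
from h import *
P=r.get_state()['tcp_pos'];c=cap('wrist')
y=np.radians(-175);tx=np.array([np.cos(y),np.sin(y)]);ty=np.array([np.sin(y),-np.cos(y)])
f=lambda u,v,z:((ray(c,u,v,z)[:2]-P[:2])@np.array([tx,ty]).T*1000).round(1)
print('end',f(245.5,160.5,.02),f(389,160.3,.02),'->minus 30')
print('mouth front -25',f(318,168.7,.02),'L',f(282,200,.02),'R',f(353.5,200,.02))
print('cork front -21',f(318,172,.010),f(289.3,195,.01),f(346.8,195,.01))
# canister: lower tip edge front at crop row 188 -> z=underside+.006
print('can bottom front', f(320,145+188/4,P[2]-.024+.006),'r18.5;', 'rim', f(320,145+303/4,P[2]-.024+.060),'lid',f(320,145+327/4,P[2]+.044))
print('can col', f(235+220/4,145+260/4,P[2]-.01),f(235+460/4,145+260/4,P[2]-.01))
```

```text
end [ 31.2 -48.6] [31.2 45.5] ->minus 30
mouth front -25 [25.6 -1.1] L [  4.  -25.5] R [ 3.9 22.9]
cork front -21 [21.  -1.1] [  4.4 -21.3] [ 4.3 19.1]
can bottom front [16.1  0.2] r18.5; rim [18.6 -0. ] lid [18.9 -0. ]
can col [  7.3 -17.7] [ 7.2 18. ]
```

The close crop puts the recess centre +0.6 mm in tool x and -1.2 mm in tool y from the canister axis. I'll correct that and lower it.

Emit:
play_rows(
  rows=[
    {"slide":[0.004,-0.008,0],"delta_rot":[0,0,0],"fingers":-0.5},
    {"slide":[0,0,0],"delta_rot":[0,0,0],"fingers":-0.5},
    {"slide":[0,0,0.05],"delta_rot":[0,0,0],"fingers":-0.5},
    {"slide":[0,0,0.04],"delta_rot":[0,0,0],"fingers":-0.5},
    {"slide":[0,0,0.03],"delta_rot":[0,0,0],"fingers":-0.5},
    {"slide":[0,0,0.03],"delta_rot":[0,0,0],"fingers":-0.5},
    {"slide":[0,0,0],"delta_rot":[0,0,0],"fingers":-0.5},
    {"slide":[0,0,0],"delta_rot":[0,0,0],"fingers":-0.5},
  ],
)

```text
time_s: 9.55
tcp_pos: [0.4588, 0.0336, 0.0362]
eef_rot: [-180.0, 0.0, -175.0]
contact_force: [-0.1, 0.6, -1.3]
gripper_width: 0.0345
gripper_force: 20.0
```

Emit:
play_rows(
  rows=[
    {"slide":[0,0,0.01],"delta_rot":[0,0,0],"fingers":-0.5},
    {"slide":[0,0,0.008],"delta_rot":[0,0,0],"fingers":-0.5},
    {"slide":[0,0,0],"delta_rot":[0,0,0],"fingers":-0.5},
    {"slide":[0,0,0],"delta_rot":[0,0,0],"fingers":-0.5},
  ],
)

```text
time_s: 10.05
tcp_pos: [0.4593, 0.0337, 0.0341]
eef_rot: [180.0, 0.1, -175.0]
contact_force: [-2.0, -0.2, 5.5]
gripper_width: 0.0346
gripper_force: 20.0
```

Emit:
play_rows(
  rows=[
    {"slide":[0,0,0],"delta_rot":[0,0,0],"fingers":1},
    {"slide":[0,0,0],"delta_rot":[0,0,0],"fingers":1},
    {"slide":[0,0,0],"delta_rot":[0,0,0],"fingers":1},
    {"slide":[0,0,0],"delta_rot":[0,0,0],"fingers":1},
    {"slide":[0,0,-0.06],"delta_rot":[0,0,0],"fingers":1},
    {"slide":[0,0,-0.3],"delta_rot":[0,0,0],"fingers":1},
    {"slide":[0,0,-0.35],"delta_rot":[0,0,0],"fingers":1},
    {"slide":[0,0,-0.35],"delta_rot":[0,0,0],"fingers":1},
  ],
)

```text
time_s: 11.05
tcp_pos: [0.4584, 0.0334, 0.1948]
eef_rot: [180.0, 0.0, -175.0]
contact_force: [1.0, 0.6, 0.6]
gripper_width: 0.0875
gripper_force: 0.0
```

Emit:
play_rows(
  rows=[
    {"slide":[-0.24,0.29,0],"delta_rot":[0,0,0],"fingers":1},
    {"slide":[-0.24,0.29,0],"delta_rot":[0,0,0],"fingers":1},
    {"slide":[-0.24,0.29,0],"delta_rot":[0,0,0],"fingers":1},
    {"slide":[-0.24,0.29,0],"delta_rot":[0,0,0],"fingers":1},
    {"slide":[-0.24,0.29,0],"delta_rot":[0,0,0],"fingers":1},
    {"slide":[0,0,0],"delta_rot":[0,0,0],"fingers":1},
    {"slide":[0,0,0],"delta_rot":[0,0,0],"fingers":1},
  ],
)

```text
time_s: 11.92
tcp_pos: [0.6188, 0.2658, 0.1922]
eef_rot: [-180.0, -0.1, -175.0]
contact_force: [-0.2, -0.2, 0.2]
gripper_width: 0.0876
gripper_force: 0.0
```

Run:
```python
from h import *
c=cap('wrist'); p=lid(c,.082,(.62,.27),.023,save='w7.png'); move(p,.037)
```

```text
lid px [335. 181.] axes [48. 49.] bbox [311 158  49  48] pos [0.6197 0.2795 0.082 ]
at [0.6187 0.2653 0.1927] yaw -175.03 units -0.015 0.094 1.038
```

View pics/w7.png

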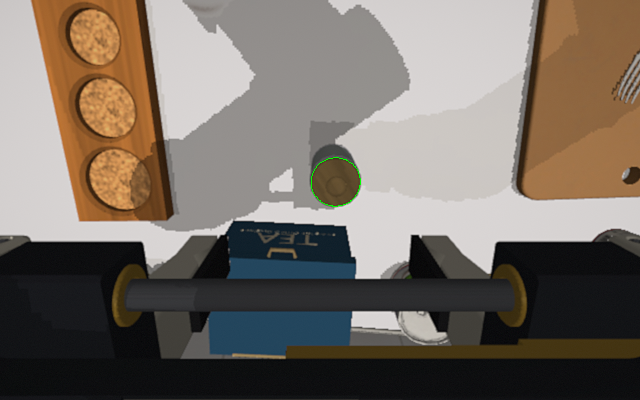

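Wrist view: canister_3's lid is fitted at (335,181). The TEA box front bottom edge is at rows 222–227, with its top edge near row 258. I'll check the box clearance against the gripper body.

Run:
```python
from h import *
c=cap('wrist')
for u,v in((232,222),(348,227)):print(ray(c,u,v,0).round(3))
for z in(.06,.08,.1,.12):print(z,ray(c,229,261,z).round(3),ray(c,355,260,z).round(3))
```

```text
[0.7   0.171 0.   ]
[0.695 0.305 0.   ]
0.06 [0.717 0.183 0.06 ] [0.705 0.308 0.06 ]
0.08 [0.706 0.187 0.08 ] [0.695 0.305 0.08 ]
0.1 [0.695 0.192 0.1  ] [0.685 0.302 0.1  ]
0.12 [0.684 0.197 0.12 ] [0.675 0.299 0.12 ]
```

Emit:
play_rows(
  rows=[
    {"slide":[-0.01,0.094,0],"delta_rot":[0,0,0],"fingers":1},
    {"slide":[0,0,0.25],"delta_rot":[0,0,0],"fingers":1},
    {"slide":[0,0,0.25],"delta_rot":[0,0,0],"fingers":1},
    {"slide":[0,0,0.25],"delta_rot":[0,0,0],"fingers":1},
    {"slide":[0,0,0.18],"delta_rot":[0,0,0],"fingers":1},
    {"slide":[0,0,0.1],"delta_rot":[0,0,0],"fingers":1},
    {"slide":[0,0,0],"delta_rot":[0,0,0],"fingers":1},
    {"slide":[0,0,0],"delta_rot":[0,0,0],"fingers":-0.3},
  ],
)

```text
time_s: 13.02
tcp_pos: [0.6202, 0.2806, 0.0394]
eef_rot: [179.9, 0.1, -175.0]
contact_force: [0.2, 0.2, 0.1]
gripper_width: 0.0826
gripper_force: 0.0
```

Emit:
play_rows(
  rows=[
    {"slide":[0,0,0],"delta_rot":[0,0,0],"fingers":-0.3},
    {"slide":[0,0,0],"delta_rot":[0,0,0],"fingers":-0.3},
    {"slide":[0,0,0],"delta_rot":[0,0,0],"fingers":-0.3},
    {"slide":[0,0,0],"delta_rot":[0,0,0],"fingers":-0.3},
    {"slide":[0,0,0],"delta_rot":[0,0,0],"fingers":-0.3},
    {"slide":[0,0,0],"delta_rot":[0,0,0],"fingers":-0.3},
  ],
)

```text
time_s: 13.78
tcp_pos: [0.6195, 0.2801, 0.0381]
eef_rot: [180.0, 0.0, -175.0]
contact_force: [-0.6, 1.1, 0.9]
gripper_width: 0.0434
gripper_force: 20.0
```

Emit:
play_rows(
  rows=[
    {"slide":[0,0,-0.1],"delta_rot":[0,0,0],"fingers":-0.3},
    {"slide":[0,0,-0.2],"delta_rot":[0,0,0],"fingers":-0.3},
    {"slide":[0,0,-0.2],"delta_rot":[0,0,0],"fingers":-0.3},
    {"slide":[0,0,-0.2],"delta_rot":[0,0,0],"fingers":-0.3},
    {"slide":[0,0,0],"delta_rot":[0,0,0],"fingers":-0.3},
    {"slide":[0,0,0],"delta_rot":[0,0,0],"fingers":-0.3},
  ],
)

```text
time_s: 14.52
tcp_pos: [0.6187, 0.2797, 0.1423]
eef_rot: [-180.0, -0.1, -175.0]
contact_force: [-0.5, -0.2, -4.0]
gripper_width: 0.0431
gripper_force: 20.0
```

Run:
```python
from h import *
print(r.get_state()['contact_force']);held(.082,.037,.0235); move((.5164,.039),.069)
```

```text
[-0.51624609 -0.18732853 -3.98668723]
front edge row 219 tool-x of edge-rad -0.00111885852099107 cols 277 361
at [0.6185 0.2796 0.1418] yaw -175.04 units 0.817 -1.539 0.485
```

Emit:
play_rows(
  rows=[
    {"slide":[0.08,-0.15,0],"delta_rot":[0,0,0],"fingers":-0.3},
    {"slide":[0.16,-0.3,0],"delta_rot":[0,0,0],"fingers":-0.3},
    {"slide":[0.16,-0.3,0],"delta_rot":[0,0,0],"fingers":-0.3},
    {"slide":[0.16,-0.3,0],"delta_rot":[0,0,0],"fingers":-0.3},
    {"slide":[0.16,-0.3,0],"delta_rot":[0,0,0],"fingers":-0.3},
    {"slide":[0.097,-0.189,0],"delta_rot":[0,0,0],"fingers":-0.3},
    {"slide":[0,0,0],"delta_rot":[0,0,0],"fingers":-0.3},
  ],
)

```text
time_s: 15.45
tcp_pos: [0.5154, 0.0373, 0.1421]
eef_rot: [-180.0, -0.1, -175.2]
contact_force: [0.6, 0.6, -2.9]
gripper_width: 0.0431
gripper_force: 20.0
```

Emit:
play_rows(
  rows=[
    {"slide":[0,0,0.15],"delta_rot":[0,0,0],"fingers":-0.3},
    {"slide":[0,0,0.2],"delta_rot":[0,0,0],"fingers":-0.3},
    {"slide":[0,0,0.12],"delta_rot":[0,0,0],"fingers":-0.3},
    {"slide":[0,0,0],"delta_rot":[0,0,0],"fingers":-0.3},
    {"slide":[0,0,0],"delta_rot":[0,0,0],"fingers":-0.3},
  ],
)

```text
time_s: 16.08
tcp_pos: [0.5178, 0.0398, 0.0727]
eef_rot: [-180.0, 0.0, -175.0]
contact_force: [0.5, 0.3, -2.5]
gripper_width: 0.0434
gripper_force: 20.0
```

Run:
```python
from h import *
move((.5164,.039),.048); c=cap('wrist')['image'];cv2.imwrite('pics/w8.png',cv2.resize(c[140:300,225:415],None,fx=3.5,fy=3.5,interpolation=2))
```

```text
at [0.5178 0.0398 0.0727] yaw -174.99 units 0.01 -0.004 0.165
```

View pics/w8.png

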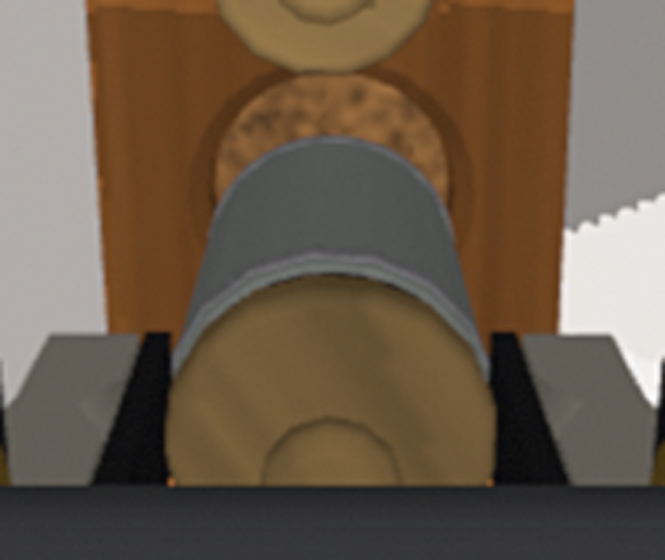

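Crop: the canister_3 axis and recess_3 are aligned in columns (both centres near crop column 332). The cork front edge is at crop row 72 and the canister's bottom edge at row 138.

```bash
cat >> h.py <<'E'
def chk(sc,u0,v0,cork,mouth,bot,lidrow,hg,hl,rc,col,hb=.006):
    P=r.get_state()['tcp_pos'];c=cap('wrist');y=np.radians(-175);A=np.array([[np.cos(y),np.sin(y)],[np.sin(y),-np.cos(y)]])
    f=lambda u,v,z:((A@(ray(c,u0+u/sc,v0+v/sc,z)[:2]-P[:2]))*1000).round(1)
    print('P',P.round(4),'cork front-rc',f(col,cork,.010)-[rc*1e3+2.5,0],'mouth L R',f(*mouth[0],.02),f(*mouth[1],.02),
     'bottom front -r',f(col,bot,P[2]-hg+hb)-[rc*1e3,0],'lid-r',f(col,lidrow,P[2]-hg+hl)-[rc*1e3,0])
E
python3 - <<'E'
from h import *
chk(3.5,225,140,72,((190,180),(474,180)),138,273,.0383,.082,.023,332)
E
```

```text
P [0.518  0.0398 0.0731] cork front-rc [0.6 0.2] mouth L R [  5.9 -28.8] [ 5.8 29.1] bottom front -r [-2.8  0.1] lid-r [-0.1 -0.1]
```

Emit:
play_rows(
  rows=[
    {"slide":[0.007,0,0],"delta_rot":[0,0,0],"fingers":-0.3},
    {"slide":[0,0,0.05],"delta_rot":[0,0,0],"fingers":-0.3},
    {"slide":[0,0,0.04],"delta_rot":[0,0,0],"fingers":-0.3},
    {"slide":[0,0,0.03],"delta_rot":[0,0,0],"fingers":-0.3},
    {"slide":[0,0,0.03],"delta_rot":[0,0,0],"fingers":-0.3},
    {"slide":[0,0,0],"delta_rot":[0,0,0],"fingers":-0.3},
    {"slide":[0,0,0.008],"delta_rot":[0,0,0],"fingers":-0.3},
    {"slide":[0,0,0],"delta_rot":[0,0,0],"fingers":-0.3},
  ],
)

```text
time_s: 17.18
tcp_pos: [0.5163, 0.0394, 0.0488]
eef_rot: [180.0, 0.0, -175.0]
contact_force: [-0.6, -0.6, -2.5]
gripper_width: 0.0436
gripper_force: 20.0
```

Emit:
play_rows(
  rows=[
    {"slide":[0,0,0.006],"delta_rot":[0,0,0],"fingers":-0.3},
    {"slide":[0,0,0],"delta_rot":[0,0,0],"fingers":-0.3},
    {"slide":[0,0,0],"delta_rot":[0,0,0],"fingers":-0.3},
  ],
)

```text
time_s: 17.55
tcp_pos: [0.5165, 0.0394, 0.0481]
eef_rot: [180.0, 0.0, -175.0]
contact_force: [-0.7, 1.4, 0.3]
gripper_width: 0.0435
gripper_force: 20.0
```

Emit:
play_rows(
  rows=[
    {"slide":[0,0,0],"delta_rot":[0,0,0],"fingers":1},
    {"slide":[0,0,0],"delta_rot":[0,0,0],"fingers":1},
    {"slide":[0,0,0],"delta_rot":[0,0,0],"fingers":1},
    {"slide":[0,0,0],"delta_rot":[0,0,0],"fingers":1},
    {"slide":[0,0,-0.06],"delta_rot":[0,0,0],"fingers":1},
    {"slide":[0,0,-0.3],"delta_rot":[0,0,0],"fingers":1},
    {"slide":[0,0,-0.3],"delta_rot":[0,0,0],"fingers":1},
    {"slide":[0,0,-0.31],"delta_rot":[0,0,0],"fingers":1},
  ],
)

```text
time_s: 18.55
tcp_pos: [0.5161, 0.0392, 0.1955]
eef_rot: [180.0, 0.0, -175.0]
contact_force: [1.2, 0.4, 0.3]
gripper_width: 0.0875
gripper_force: 0.0
```

Emit:
play_rows(
  rows=[
    {"slide":[0.12,-0.38,0],"delta_rot":[0,0,0],"fingers":1},
    {"slide":[0.12,-0.38,0],"delta_rot":[0,0,0],"fingers":1},
    {"slide":[0.12,-0.38,0],"delta_rot":[0,0,0],"fingers":1},
    {"slide":[0.12,-0.38,0],"delta_rot":[0,0,0],"fingers":1},
    {"slide":[0.12,-0.38,0],"delta_rot":[0,0,0],"fingers":1},
    {"slide":[0.12,-0.38,0],"delta_rot":[0,0,0],"fingers":1},
    {"slide":[0,0,0],"delta_rot":[0,0,0],"fingers":1},
    {"slide":[0,0,0],"delta_rot":[0,0,0],"fingers":1},
  ],
)

```text
time_s: 19.55
tcp_pos: [0.438, -0.3109, 0.1936]
eef_rot: [180.0, 0.0, -175.1]
contact_force: [0.3, 0.7, 0.3]
gripper_width: 0.0879
gripper_force: 0.0
```

Run:
```python
from h import *
c=cap('wrist'); p=lid(c,.098,(.438,-.311),.0275,save='w9.png'); move(p,.053)
```

```text
lid px [305. 182.] axes [61. 63.] bbox [274 152  63  61] pos [ 0.4377 -0.3232  0.098 ]
at [ 0.4384 -0.3103  0.1936] yaw -175.02 units 0.012 -0.085 0.938
```

View pics/w9.png

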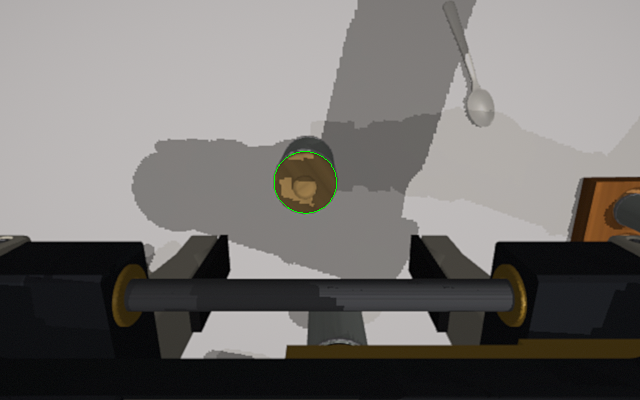

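Wrist view: canister_2's lid is at (305,182), the right size, with free space around it. I'll grasp it.

Emit:
play_rows(
  rows=[
    {"slide":[0.01,-0.085,0],"delta_rot":[0,0,0],"fingers":1},
    {"slide":[0,0,0],"delta_rot":[0,0,0],"fingers":1},
    {"slide":[0,0,0.25],"delta_rot":[0,0,0],"fingers":1},
    {"slide":[0,0,0.25],"delta_rot":[0,0,0],"fingers":1},
    {"slide":[0,0,0.23],"delta_rot":[0,0,0],"fingers":1},
    {"slide":[0,0,0.13],"delta_rot":[0,0,0],"fingers":1},
    {"slide":[0,0,0.06],"delta_rot":[0,0,0],"fingers":1},
    {"slide":[0,0,0],"delta_rot":[0,0,0],"fingers":1},
  ],
  squeeze=25,
)

```text
time_s: 20.6
tcp_pos: [0.438, -0.3233, 0.0552]
eef_rot: [180.0, -0.0, -175.0]
contact_force: [-0.1, -0.8, 1.1]
gripper_width: 0.0876
gripper_force: 0.0
```

Emit:
play_rows(
  rows=[
    {"slide":[0,0,0],"delta_rot":[0,0,0],"fingers":0},
    {"slide":[0,0,0],"delta_rot":[0,0,0],"fingers":0},
    {"slide":[0,0,0],"delta_rot":[0,0,0],"fingers":0},
    {"slide":[0,0,0],"delta_rot":[0,0,0],"fingers":0},
    {"slide":[0,0,0],"delta_rot":[0,0,0],"fingers":0},
    {"slide":[0,0,0],"delta_rot":[0,0,0],"fingers":0},
  ],
)

```text
time_s: 21.35
tcp_pos: [0.4381, -0.3236, 0.0556]
eef_rot: [-180.0, 0.0, -175.0]
contact_force: [-0.7, 2.1, 3.5]
gripper_width: 0.0524
gripper_force: 25.0
```

Emit:
play_rows(
  rows=[
    {"slide":[0,0,-0.1],"delta_rot":[0,0,0],"fingers":0},
    {"slide":[0,0,-0.2],"delta_rot":[0,0,0],"fingers":0},
    {"slide":[0,0,-0.2],"delta_rot":[0,0,0],"fingers":0},
    {"slide":[0,0,-0.2],"delta_rot":[0,0,0],"fingers":0},
    {"slide":[0,0,-0.1],"delta_rot":[0,0,0],"fingers":0},
    {"slide":[0,0,0],"delta_rot":[0,0,0],"fingers":0},
    {"slide":[0,0,0],"delta_rot":[0,0,0],"fingers":0},
  ],
)

```text
time_s: 22.22
tcp_pos: [0.4371, -0.3231, 0.174]
eef_rot: [179.9, -0.1, -175.0]
contact_force: [0.2, -0.3, -4.0]
gripper_width: 0.0525
gripper_force: 25.0
```

Run:
```python
from h import *
print(r.get_state()['contact_force']);held(.098,.0545,.0275); move((.583,.0448),.089)
```

```text
[ 0.21632632 -0.30889611 -3.95528948]
front edge row 207 tool-x of edge-rad 0.00020027569791931238 cols 272 366
at [ 0.4371 -0.3231  0.1739] yaw -175.04 units -1.181 2.36 0.566
```

Emit:
play_rows(
  rows=[
    {"slide":[-0.1,0.2,0],"delta_rot":[0,0,0],"fingers":0},
    {"slide":[-0.165,0.33,0],"delta_rot":[0,0,0],"fingers":0},
    {"slide":[-0.165,0.33,0],"delta_rot":[0,0,0],"fingers":0},
    {"slide":[-0.165,0.33,0],"delta_rot":[0,0,0],"fingers":0},
    {"slide":[-0.165,0.33,0],"delta_rot":[0,0,0],"fingers":0},
    {"slide":[-0.165,0.33,0],"delta_rot":[0,0,0],"fingers":0},
    {"slide":[-0.165,0.33,0],"delta_rot":[0,0,0],"fingers":0},
    {"slide":[-0.09,0.18,0],"delta_rot":[0,0,0],"fingers":0},
  ],
)

```text
time_s: 23.28
tcp_pos: [0.5837, 0.0468, 0.1738]
eef_rot: [-180.0, -0.1, -174.9]
contact_force: [0.4, 0.1, -3.8]
gripper_width: 0.0525
gripper_force: 25.0
```

Emit:
play_rows(
  rows=[
    {"slide":[0,0,0],"delta_rot":[0,0,0],"fingers":0},
    {"slide":[0,0,0.15],"delta_rot":[0,0,0],"fingers":0},
    {"slide":[0,0,0.25],"delta_rot":[0,0,0],"fingers":0},
    {"slide":[0,0,0.14],"delta_rot":[0,0,0],"fingers":0},
    {"slide":[0,0,0],"delta_rot":[0,0,0],"fingers":0},
    {"slide":[0,0,0],"delta_rot":[0,0,0],"fingers":0},
  ],
)

```text
time_s: 24.02
tcp_pos: [0.584, 0.044, 0.095]
eef_rot: [-180.0, 0.0, -175.0]
contact_force: [0.1, 0.2, -3.1]
gripper_width: 0.0522
gripper_force: 25.0
```

Run:
```python
from h import *
move((.583,.0448),.0655); c=cap('wrist')['image'];cv2.imwrite('pics/w10.png',cv2.resize(c[140:300,225:415],None,fx=3.5,fy=3.5,interpolation=2))
```

```text
at [0.584 0.044 0.095] yaw -175.04 units 0.006 0.006 0.197
```

View pics/w10.png

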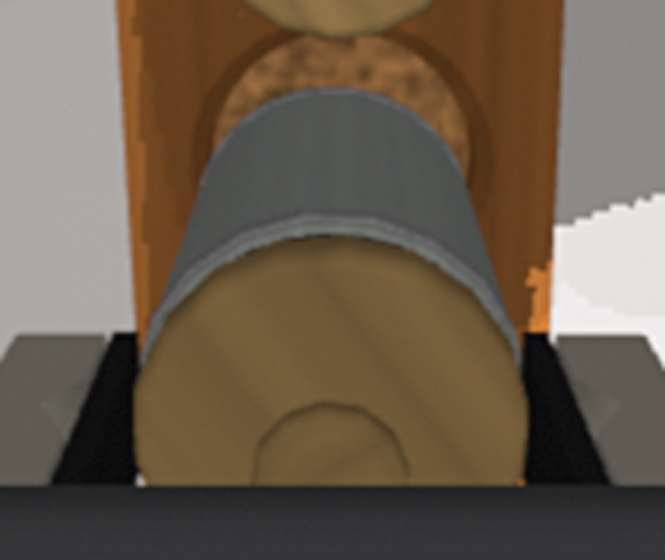

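Crop: recess_2 is centred at crop column 342 and the canister at about 331–333, so it needs to go roughly 1.5–2 mm to the right.

Run:
```python
from h import *
chk(3.5,225,140,33,((190,150),(494,150)),88,237,.0555,.098,.0275,342)
chk(3.5,225,140,33,((190,150),(494,150)),88,237,.0555,.098,.0275,332)
```

```text
P [0.5842 0.0443 0.0954] cork front-rc [0.2 2.5] mouth L R [  6.1 -31.1] [ 5.9 36. ] bottom front -r [-1.7  2.1] lid-r [-0.2  1.2]
P [0.5843 0.0444 0.0955] cork front-rc [0.2 0.3] mouth L R [  6.  -31.1] [ 5.9 36. ] bottom front -r [-1.8  0.2] lid-r [-0.2 -0.1]
```

Emit:
play_rows(
  rows=[
    {"slide":[0.003,0.011,0],"delta_rot":[0,0,0],"fingers":0},
    {"slide":[0,0,0.06],"delta_rot":[0,0,0],"fingers":0},
    {"slide":[0,0,0.05],"delta_rot":[0,0,0],"fingers":0},
    {"slide":[0,0,0.04],"delta_rot":[0,0,0],"fingers":0},
    {"slide":[0,0,0.03],"delta_rot":[0,0,0],"fingers":0},
    {"slide":[0,0,0],"delta_rot":[0,0,0],"fingers":0},
    {"slide":[0,0,0.008],"delta_rot":[0,0,0],"fingers":0},
    {"slide":[0,0,0],"delta_rot":[0,0,0],"fingers":0},
  ],
)

```text
time_s: 25.18
tcp_pos: [0.583, 0.0461, 0.0662]
eef_rot: [180.0, 0.0, -175.0]
contact_force: [-0.1, -0.6, -4.4]
gripper_width: 0.0521
gripper_force: 25.0
```

Emit:
play_rows(
  rows=[
    {"slide":[0,0,0.008],"delta_rot":[0,0,0],"fingers":0},
    {"slide":[0,0,0],"delta_rot":[0,0,0],"fingers":0},
    {"slide":[0,0,0],"delta_rot":[0,0,0],"fingers":0},
  ],
)

```text
time_s: 25.55
tcp_pos: [0.5835, 0.0461, 0.0656]
eef_rot: [180.0, 0.1, -175.0]
contact_force: [-2.4, 1.4, 4.2]
gripper_width: 0.0525
gripper_force: 25.0
```

Emit:
play_rows(
  rows=[
    {"slide":[0,0,0],"delta_rot":[0,0,0],"fingers":1},
    {"slide":[0,0,0],"delta_rot":[0,0,0],"fingers":1},
    {"slide":[0,0,0],"delta_rot":[0,0,0],"fingers":1},
    {"slide":[0,0,0],"delta_rot":[0,0,0],"fingers":1},
    {"slide":[0,0,-0.06],"delta_rot":[0,0,0],"fingers":1},
    {"slide":[0,0,-0.28],"delta_rot":[0,0,0],"fingers":1},
    {"slide":[0,0,-0.28],"delta_rot":[0,0,0],"fingers":1},
    {"slide":[0,0,-0.28],"delta_rot":[0,0,0],"fingers":1},
  ],
)

```text
time_s: 26.55
tcp_pos: [0.5829, 0.046, 0.202]
eef_rot: [180.0, 0.0, -175.0]
contact_force: [1.2, 0.9, 0.7]
gripper_width: 0.0876
gripper_force: 0.0
```

Emit:
play_rows(
  rows=[
    {"slide":[0,-0.36,0],"delta_rot":[0,0,0],"fingers":1},
    {"slide":[0,-0.36,0],"delta_rot":[0,0,0],"fingers":1},
    {"slide":[0,-0.36,0],"delta_rot":[0,0,0],"fingers":1},
    {"slide":[0,-0.36,0],"delta_rot":[0,0,0],"fingers":1},
    {"slide":[0,-0.36,0],"delta_rot":[0,0,0],"fingers":1},
    {"slide":[0,-0.36,0],"delta_rot":[0,0,0],"fingers":1},
    {"slide":[0,0,0],"delta_rot":[0,0,0],"fingers":1},
    {"slide":[0,0,0],"delta_rot":[0,0,0],"fingers":1},
  ],
)

```text
time_s: 27.55
tcp_pos: [0.6109, -0.2769, 0.2001]
eef_rot: [180.0, 0.0, -175.1]
contact_force: [-0.4, 0.5, 0.0]
gripper_width: 0.0876
gripper_force: 0.0
```

Run:
```python
from h import *
c=cap('wrist'); p=lid(c,.116,(.615,-.278),.032,save='w11.png'); move(p,.073)
```

```text
lid px [318. 194.] axes [73. 75.] bbox [281 157  76  74] pos [ 0.6162 -0.2775  0.116 ]
at [ 0.611  -0.2763  0.2003] yaw -175.02 units -0.034 -0.011 0.848
```

View pics/w11.png

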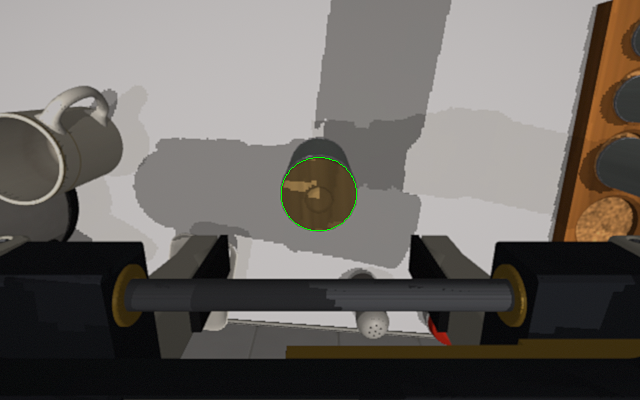

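Wrist view: canister_1's lid is at (318,194). The mill (372,300) and the jug (60,150) are well clear of the fingers, so I'll grasp it.

Emit:
play_rows(
  rows=[
    {"slide":[-0.032,-0.011,0],"delta_rot":[0,0,0],"fingers":1},
    {"slide":[0,0,0],"delta_rot":[0,0,0],"fingers":1},
    {"slide":[0,0,0.25],"delta_rot":[0,0,0],"fingers":1},
    {"slide":[0,0,0.25],"delta_rot":[0,0,0],"fingers":1},
    {"slide":[0,0,0.2],"delta_rot":[0,0,0],"fingers":1},
    {"slide":[0,0,0.1],"delta_rot":[0,0,0],"fingers":1},
    {"slide":[0,0,0.048],"delta_rot":[0,0,0],"fingers":1},
    {"slide":[0,0,0],"delta_rot":[0,0,0],"fingers":1},
  ],
  squeeze=32,
)

```text
time_s: 28.6
tcp_pos: [0.6164, -0.278, 0.0732]
eef_rot: [-180.0, 0.0, -175.0]
contact_force: [0.4, -0.4, 0.2]
gripper_width: 0.0874
gripper_force: 0.0
```

Emit:
play_rows(
  rows=[
    {"slide":[0,0,0],"delta_rot":[0,0,0],"fingers":0.2},
    {"slide":[0,0,0],"delta_rot":[0,0,0],"fingers":0.2},
    {"slide":[0,0,0],"delta_rot":[0,0,0],"fingers":0.2},
    {"slide":[0,0,0],"delta_rot":[0,0,0],"fingers":0.2},
    {"slide":[0,0,0],"delta_rot":[0,0,0],"fingers":0.2},
    {"slide":[0,0,0],"delta_rot":[0,0,0],"fingers":0.2},
  ],
)

```text
time_s: 29.35
tcp_pos: [0.6163, -0.2779, 0.0732]
eef_rot: [-180.0, 0.0, -175.0]
contact_force: [0.4, 2.7, 4.4]
gripper_width: 0.0611
gripper_force: 32.0
```

Emit:
play_rows(
  rows=[
    {"slide":[0,0,-0.1],"delta_rot":[0,0,0],"fingers":0.2},
    {"slide":[0,0,-0.2],"delta_rot":[0,0,0],"fingers":0.2},
    {"slide":[0,0,-0.2],"delta_rot":[0,0,0],"fingers":0.2},
    {"slide":[0,0,-0.2],"delta_rot":[0,0,0],"fingers":0.2},
    {"slide":[0,0,-0.15],"delta_rot":[0,0,0],"fingers":0.2},
    {"slide":[0,0,0],"delta_rot":[0,0,0],"fingers":0.2},
    {"slide":[0,0,0],"delta_rot":[0,0,0],"fingers":0.2},
  ],
)

```text
time_s: 30.22
tcp_pos: [0.6151, -0.2777, 0.1988]
eef_rot: [179.9, -0.1, -175.0]
contact_force: [0.1, -0.1, -4.3]
gripper_width: 0.0614
gripper_force: 32.0
```

Run:
```python
from h import *
print(r.get_state()['contact_force']);held(.116,.073,.032); move((.6585,.0523),.103)
```

```text
[ 0.12822604 -0.09814253 -4.25842975]
front edge row 200 tool-x of edge-rad -0.0014654079696845984 cols 266 372
at [ 0.615  -0.2776  0.1984] yaw -175.05 units -0.479 2.166 0.636
```

Emit:
play_rows(
  rows=[
    {"slide":[-0.067,0.2,0],"delta_rot":[0,0,0],"fingers":0.2},
    {"slide":[-0.067,0.33,0],"delta_rot":[0,0,0],"fingers":0.2},
    {"slide":[-0.067,0.33,0],"delta_rot":[0,0,0],"fingers":0.2},
    {"slide":[-0.067,0.33,0],"delta_rot":[0,0,0],"fingers":0.2},
    {"slide":[-0.067,0.33,0],"delta_rot":[0,0,0],"fingers":0.2},
    {"slide":[-0.067,0.33,0],"delta_rot":[0,0,0],"fingers":0.2},
    {"slide":[-0.07,0.22,0],"delta_rot":[0,0,0],"fingers":0.2},
    {"slide":[0,0.1,0],"delta_rot":[0,0,0],"fingers":0.2},
  ],
)

```text
time_s: 31.28
tcp_pos: [0.658, 0.0544, 0.1984]
eef_rot: [-180.0, -0.1, -174.9]
contact_force: [-0.8, -1.1, -4.0]
gripper_width: 0.0612
gripper_force: 32.0
```

Emit:
play_rows(
  rows=[
    {"slide":[0,0,0],"delta_rot":[0,0,0],"fingers":0.2},
    {"slide":[0,0,0.15],"delta_rot":[0,0,0],"fingers":0.2},
    {"slide":[0,0,0.25],"delta_rot":[0,0,0],"fingers":0.2},
    {"slide":[0,0,0.19],"delta_rot":[0,0,0],"fingers":0.2},
    {"slide":[0,0,0],"delta_rot":[0,0,0],"fingers":0.2},
    {"slide":[0,0,0],"delta_rot":[0,0,0],"fingers":0.2},
  ],
)

```text
time_s: 32.02
tcp_pos: [0.6591, 0.0517, 0.1129]
eef_rot: [-180.0, 0.1, -175.1]
contact_force: [0.8, 0.5, -3.2]
gripper_width: 0.0615
gripper_force: 32.0
```

Run:
```python
from h import *
move((.6585,.0526),.083); c=cap('wrist')['image'];cv2.imwrite('pics/w12.png',cv2.resize(c[130:300,225:415],None,fx=3.5,fy=3.5,interpolation=2))
```

```text
at [0.6591 0.0517 0.1129] yaw -175.05 units 0.003 0.006 0.199
```

View pics/w12.png

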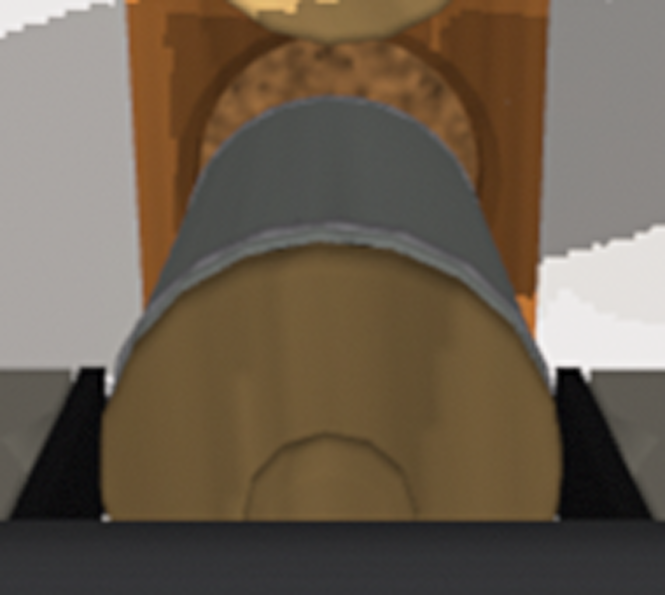

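Crop: recess_1 is centred at crop column 339 and the canister at about 333, so it needs to go roughly 1–1.5 mm to the right.

Run:
```python
from h import *
chk(3.5,225,130,38,((178,170),(500,170)),97,244,.073,.116,.032,336)
```

```text
P [0.6594 0.0521 0.1134] cork front-rc [-0.5  1.3] mouth L R [  4.6 -35.9] [ 4.5 39.7] bottom front -r [-4.7  1.1] lid-r [-0.8  0.4]
```

Emit:
play_rows(
  rows=[
    {"slide":[0.003,0.008,0],"delta_rot":[0,0,0],"fingers":0.2},
    {"slide":[0,0,0.06],"delta_rot":[0,0,0],"fingers":0.2},
    {"slide":[0,0,0.05],"delta_rot":[0,0,0],"fingers":0.2},
    {"slide":[0,0,0.04],"delta_rot":[0,0,0],"fingers":0.2},
    {"slide":[0,0,0.03],"delta_rot":[0,0,0],"fingers":0.2},
    {"slide":[0,0,0],"delta_rot":[0,0,0],"fingers":0.2},
    {"slide":[0,0,0.008],"delta_rot":[0,0,0],"fingers":0.2},
    {"slide":[0,0,0],"delta_rot":[0,0,0],"fingers":0.2},
  ],
)

```text
time_s: 33.12
tcp_pos: [0.6578, 0.0536, 0.0836]
eef_rot: [180.0, 0.0, -175.0]
contact_force: [-0.7, -0.6, -4.1]
gripper_width: 0.061
gripper_force: 32.0
```

Emit:
play_rows(
  rows=[
    {"slide":[0,0,0.008],"delta_rot":[0,0,0],"fingers":0.2},
    {"slide":[0,0,0.003],"delta_rot":[0,0,0],"fingers":0.2},
    {"slide":[0,0,0],"delta_rot":[0,0,0],"fingers":0.2},
    {"slide":[0,0,0],"delta_rot":[0,0,0],"fingers":0.2},
  ],
)

```text
time_s: 33.62
tcp_pos: [0.6586, 0.0537, 0.0835]
eef_rot: [180.0, 0.1, -175.0]
contact_force: [-1.5, 0.0, 5.2]
gripper_width: 0.0611
gripper_force: 32.0
```

Seated at the expected height. I'll release, retreat upward and towards the robot's right, then check.

Emit:
play_rows(
  rows=[
    {"slide":[0,0,0],"delta_rot":[0,0,0],"fingers":1},
    {"slide":[0,0,0],"delta_rot":[0,0,0],"fingers":1},
    {"slide":[0,0,0],"delta_rot":[0,0,0],"fingers":1},
    {"slide":[0,0,0],"delta_rot":[0,0,0],"fingers":1},
    {"slide":[0,0,-0.06],"delta_rot":[0,0,0],"fingers":1},
    {"slide":[0,0,-0.28],"delta_rot":[0,0,0],"fingers":1},
    {"slide":[0,0,-0.28],"delta_rot":[0,0,0],"fingers":1},
    {"slide":[0,0,-0.2],"delta_rot":[0,0,0],"fingers":1},
  ],
)

```text
time_s: 34.62
tcp_pos: [0.6584, 0.0537, 0.2079]
eef_rot: [180.0, 0.2, -175.0]
contact_force: [0.1, 0.4, -0.0]
gripper_width: 0.0873
gripper_force: 0.0
```

Emit:
play_rows(
  rows=[
    {"slide":[0.1,-0.3,0],"delta_rot":[0,0,0],"fingers":1},
    {"slide":[0.1,-0.35,0],"delta_rot":[0,0,0],"fingers":1},
    {"slide":[0.1,-0.35,0],"delta_rot":[0,0,0],"fingers":1},
    {"slide":[0.1,-0.35,0],"delta_rot":[0,0,0],"fingers":1},
    {"slide":[0.1,-0.35,0],"delta_rot":[0,0,0],"fingers":1},
    {"slide":[0,0,0],"delta_rot":[0,0,0],"fingers":1},
    {"slide":[0,0,0],"delta_rot":[0,0,0],"fingers":1},
    {"slide":[0,0,0],"delta_rot":[0,0,0],"fingers":1},
  ],
)

```text
time_s: 35.62
tcp_pos: [0.6055, -0.206, 0.2051]
eef_rot: [180.0, 0.0, -175.0]
contact_force: [-0.7, -0.2, 0.3]
gripper_width: 0.0875
gripper_force: 0.0
```

Run:
```python
from h import *
b=cap('side');im=b['image']
y=np.radians(-175);tx=np.array([np.cos(y),np.sin(y)])
o=np.array([.6584,.0528])
for d,h in((0,.138),(.0755,.120),(.142,.104),(.1995,.090)):
    p=proj(b,[*(o+d*tx),h]);print(p.round(1)); cv2.circle(im,tuple(int(x) for x in p),2,(0,0,255),-1)
cv2.imwrite('pics/end.png',cv2.resize(im[90:340,170:420],None,fx=2.4,fy=2.4,interpolation=2))
```

```text
[249.8 158.3]
[281.  171.3]
[309.5 183.1]
[334.7 193.8]
```

View pics/end.png

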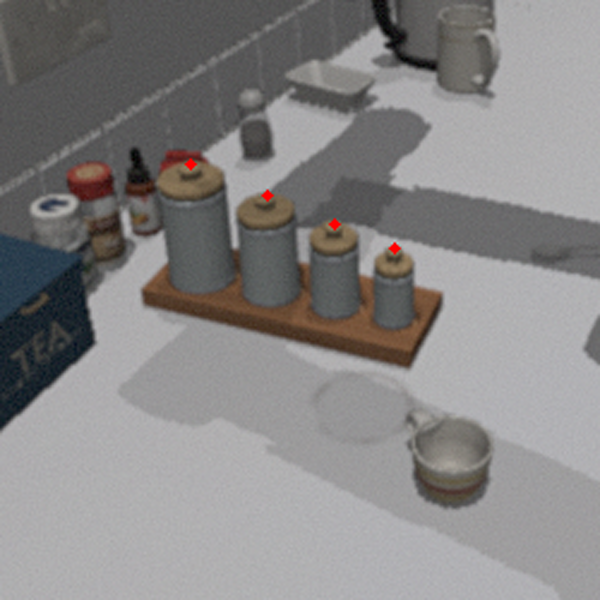

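The side view shows all four canisters upright in the tray, biggest to smallest. Each knob is under its predicted seated-top marker, and the mug and mill haven't moved.

```bash
python3 -c "
from plant import r
print(r.close_job())"
```

```text
the job is handed in; nothing more can be done
None
```

All four canisters are upright and seated in their recesses, biggest to smallest, with the mug and mill where they were; I handed the job in at about 36 s of the 128 s, and no verdict came back.

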